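# Clip the long tack strip into the seat jig and hold the slide at its mark

### The job

Take the longest of the three plywood strips from the rack and press it, standing upright and about centred, down into the sprung clip on the jig's slide until it sits fully home, then let go of it. Then pull the slide out by its wooden handle until its pointer tongue is level with the mark's tongue, and keep it there against the spring for the stapling: finish while still holding the handle, do not let go. Leave the mark, the other strips and everything else on the bench as they are.

Things in the scene. Friction and masses are not known exactly. Their poses are not given: they have to be found in the camera images.
- strip_long: The longest of three plain plywood strips standing on edge in the rack: 10 mm thick (its x axis), 130 mm long (its y axis), 85 mm tall (its z axis, up), about 65 g. Origin: centre of its lower edge. The same either way round.
- strip_mid: Plywood strip like the longest one but 100 mm long; not wanted, stays in the rack.
- strip_short: Plywood strip like the longest one but 70 mm long; not wanted, stays in the rack.
- rack: Wooden rack fixed to the bench, 210 mm (x) by 90 mm (y), 34 mm tall, with three slots along its y axis at x = -75, 0 and +75 mm, 13 mm wide, 22 mm deep (slot floor 12 mm above the bench). One strip stands in each, in any order, and sticks out 63 mm above the rack. Origin: centre of its underside.
- jig: Steel jig fixed to the bench; its bed is 310 mm (x, from -200 to +110) by 170 mm (y) and 12 mm thick. A slide on it is pulled out along the jig's -x axis (roughly towards the robot). Origin on the bench below the slide's pointer tongue at rest; x axis along the slide.
- slide (a joint): Travel of the slide in m: 0 at rest (spring home), grows as it is pulled out along the jig's -x, end stop 0.10. The spring pulls back with 4.2 N at 0 and 70 N/m more (7 to 10 N where the mark may be); let go, it runs home. The slide is a plate 180 x 84 mm, top 30 mm above the bench, carrying clip, handle and pointer tongue.
- handle_top (a point): Centre of the top face of the slide's handle: an upright wooden grip 16 mm (jig x) by 44 mm (jig y), 45 mm tall, its top 100 mm above the bench, on a short thinner stem. It is 120 mm from the clip on the -x side and moves with the slide. Axes as the jig's.
- clip_seat (a point): Bottom of the clip, on the slide's top, 30 mm above the bench: here lies the middle of the strip's lower edge when fully home. Axes as the jig's: strip length along y, thickness along x. Jaws 60 mm long along y. Fixed jaw on the -x side, flat face 5 mm from this point; sprung jaw on +x. Flared lips end 82 mm above the bench, 14 mm to -x and 10 mm to +x of this point.
- jaw: The clip's sprung steel jaw, 56 mm long along jig y, on the +x side of the clip; it slides along jig x. Closed it leaves a 5 mm gap to the fixed jaw; a strip pushed straight down between the lips (10 to 15 N at most) moves it back 5 mm and it presses on the strip with about 5 N. A strip slightly too far to -x only shifts the slide on its spring. Its origin is at its lower inner edge.
- slide_fin (a point): Outer end of the slide's pointer, a steel tongue 4 mm wide (x) on the slide's -y side, 30 mm above the bench. Moves with the slide. Axes as the jig's.
- mark_fin (a point): Tip of the mark: a 4 mm steel tongue on a small black block (20 x 18 mm, 33 mm tall, steel screw head to 39 mm) clamped near the jig's -y edge, facing the pointer tongue. The slide is at the mark when both tongues are level along the jig's x, 45 to 80 mm out from rest. The mark must stay as set. Axes as the jig's.
- tack_tin: Small round tin, 44 mm across, 26 mm tall, standing on a corner of the jig's bed. Leave alone.
- screwdriver: Screwdriver, about 200 mm, lying beside the rack. Leave alone.
- glue_tin: Steel tin with a label, 84 mm across, 90 mm tall. Leave alone.
- oil_bottle: Grey oil bottle, 68 mm across, 190 mm tall. Leave alone.
- mallet: Hammer lying on the bench. Leave alone.
- glue_brush: Brush lying on the bench. Leave alone.
- cup: Open steel cup, 76 mm across, 85 mm tall. Leave alone.
Not all that is in view belongs to the job. What is shaped like the strip_long but yellow is not meant.

How it is judged:
On the way, in this order (a step that is already met when the one before it is completed fails the run):
1. the longest strip stands fully home in the clip, gripped by the sprung jaw and let go, the slide near its rest (x of strip_long in the frame of clip_seat between -0.005 and 0.005 m and y of strip_long in the frame of clip_seat between -0.025 and 0.025 m and z of strip_long in the frame of clip_seat below 0.005 m and angle between strip_long's own z axis and vertical below 0.12 rad and angle between the y axis of strip_long and the y axis of clip_seat, either way round below 0.12 rad and contact force between jaw and strip_long above 1 N and contact force between the fingers and strip_long below 0.2 N and value of joint slide below 0.02 m), for 0.2 s.
2. the slide is held at the mark by its handle (x of slide_fin in the frame of mark_fin between -0.005 and 0.005 m and velocity of joint slide between -0.01 and 0.01 m/s and contact force between the fingers and handle_grip above 2 N), for 0.3 s.
At the end, for the whole second after the job is handed in: Longest strip home in the clip (5 mm; 25 mm along it), upright and square to 0.12 rad, jaw pressing over 1 N, fingers off it; slide tongue within 5 mm of the mark tongue along the slide, under 10 mm/s, fingers on the handle with over 2 N (all of step 2 and x of strip_long in the frame of clip_seat between -0.005 and 0.005 m and y of strip_long in the frame of clip_seat between -0.025 and 0.025 m and z of strip_long in the frame of clip_seat below 0.005 m and angle between strip_long's own z axis and vertical below 0.12 rad and angle between the y axis of strip_long and the y axis of clip_seat, either way round below 0.12 rad and contact force between jaw and strip_long above 1 N and contact force between the fingers and strip_long below 0.2 N); the arm keeps its last pose, push and grip.
It fails at once if the mark was shifted by more than 4 mm (distance of mark_fin from where it was at the start of the episode above 0.004 m).
It fails at once if another strip was moved by more than 20 mm (distance of any of strip_mid, strip_short from where it was at the start of the episode above 0.02 m).
It fails at once if something else on the bench was moved by more than 30 mm (distance of any of tack_tin, screwdriver, glue_tin, oil_bottle, mallet, glue_brush, cup from where it was at the start of the episode above 0.03 m).
It also fails if it takes over 58 s, if anything falls off the work surface, if the arm or the gripper's body presses on something with over 40 N, if the wrist force passes 120 N, or if a joint passes its speed limit or range.

### The arm

A 7-joint arm with a two-finger parallel gripper is mounted at the origin on the work surface. World frame = base frame: x ahead of the robot, y to its left, z up, the work surface at z = 0. Lengths are in m, angles in rad, forces in N, time in s.
With the tool pointing down it reaches from about 0.425 to 0.875 m from the base axis. Payload 4.7 kg.
Tool frame: the origin (TCP) lies midway between the tips of the shut fingers; the grasp point (between the pads) lies ctrl.grasp_offset behind it (ctrl.grasp_offset is the distance from the TCP to the grasp point, in m); z points along the fingers, y is the line along which they close (so a half turn about z gives the same grasp; the last joint's range is limited). The gripper opens to 87 mm and grips with 3 to 60 N. Pads are 19 mm wide; open, the fingers measure 117 mm over their backs; the gripper's body (75 mm by 190 mm) begins 51 mm behind the grasp point.
Start: joints at [1.271, 0.321, -0.07, 1.45, 0.023, 1.371, -0.057], TCP at [0.201, -0.618, 0.223] pointing down, gripper open.
Joint ranges: [-2.86, 2.86], [-0.3, 2.09], [-1.38, 1.24], [0.06, 2.45], [-1.56, 4.7], [0.09, 2.05], [-2.69, 2.69]. Speed limits (rad/s): [2.57, 2.57, 3.14, 3.14, 3.14, 3.14, 3.14].

### API

Orientations are given as a rotation vector (axis times angle).
In Python, from bench import ctrl gives the robot as it stands. The module is installed in compiled form; this text tells all that it offers.
- The arm moves only by the tool jog_arm, never from a script. Its argument "moves" is one flat list of numbers, 7 for each row, row after row: the shift along the tool's x, y, z in units of 30 cm (1.0 is 30 cm), then the turn, a rotation vector about the tool's x, y, z in units of 60 degrees (1.0 is 60 degrees), then the gripper's target within -1 to 1 (fully open at 1, half-way at 0, shut at -1). In form: [x, y, z, wx, wy, wz, fingers, x, y, z, wx, wy, wz, fingers, ...]. A call has exactly 8 rows; each row is the pose to reach, as a shift and turn from the pose commanded when the call began, along the tool's axes at that moment; what a row does not reach only later rows make up. A row lasts 1/8 s, in which the tool goes at most 62.5 mm and 10.7 degrees, less where a joint would pass 70% of its speed; a pose out of reach is approached as far as the arm can. A call with a number of a shift or a turn outside -1 to 1 is refused whole. A call with a gripper value outside its range is refused whole. The fingers move at their own pace and stop on an object; "newtons" is the grip in N (left out, the last holds). Time passes only in rows, so rows that repeat a pose let the fingers close, or fill a call up. It gives the time, the measured TCP pose, the force, the opening and the grip force at its end, in the units of the state.
- ctrl.get_state(): the state, without advancing time (a new reading comes with each control period).
- ctrl.get_image(name): name is "scene" or "top" or "wrist"; returns a dict with "pixels" (420x560x3 uint8, red, green, blue), "fx", "fy", "cx", "cy" (pixels), "xyz" and "rotation" of the camera in the world; the wrist camera has in their place "tool_from_camera" (4x4, takes a point from camera to tool coordinates, whose origin is the TCP and whose axes are the flange's). Camera axes: x right, y up, looking along -z (the intrinsics and any distortion apply to the point x, -y, -z); pixel columns grow to the right and rows downward; lengths in m; the calibration is good to about 2 mm. A picture is of the moment at which its call begins: read the wrist's pose just before it. There is no depth.
- ctrl.close_job(): hands the job in; it is judged then, once.
The state is a dict: "time": time; "joint_positions": joint angles; "qd": joint speeds; "joint_torque": joint torques, N m; "position": TCP position; "tool_rot": TCP orientation; "ft_force": force on the tool from outside, world axes, zero at the start; "torque": the same for the moment, N m; "grip_width": opening from 0.0 (shut) to 1.0 (fully open); "grip_force": force on a finger pad.
Only numpy, scipy, OpenCV 4.12 (cv2) and the standard library are available. Lean on these libraries where they do the work, as an engineer would, in place of code of your own. Each camera call takes 0.05 s, during which the arm holds its last target. There are 200 camera calls.

## Working session

There is one attempt and no reset: what is moved stays moved. The work goes in short steps, Python scripts to look and compute and a tool call to move; the robot and the scene stay as the last step left them, time stands still between calls to the robot, and variables do not carry over. Pictures are saved under pics/ and viewed, at most 10 in all, crops included, and the job is handed in when it is done.

Besides the shell and the picture viewer there is one more tool, called after "Request:" as a command line: name --argument value ..., lists and objects as JSON in quotes. jog_arm: Moves the arm, as the interface text tells. Its arguments: {"type":"object","properties":{"moves":{"type":"array"},"newtons":{"type":"number"}},"required":["moves"]}

```bash
mkdir -p pics; python3 - <<'E'
from bench import ctrl
import cv2,numpy as np
print(ctrl.get_state(), ctrl.grasp_offset)
for n in("scene","top"):
    i=ctrl.get_image(n); cv2.imwrite(f"pics/{n}0.png",i["pixels"][:,:,::-1])
    print(n,{k:np.round(v,4).tolist() if k!="pixels" else 0 for k,v in i.items()})
i=ctrl.get_image("wrist");print({k:np.round(v,4).tolist() for k,v in i.items() if k!="pixels"})
E
```

```text
{'time': 0.0, 'joint_positions': array([ 1.27107491,  0.32179913, -0.07009452,  1.45166421,  0.02262012,
        1.37076757, -0.05687266]), 'qd': array([-0.00126234, -0.00083519, -0.00091258,  0.00086485,  0.00151149,
        0.00104883,  0.00012148]), 'joint_torque': array([ 1.05340557e-04, -4.91294754e+01, -4.03674496e-01, -3.12539327e+01,
       -6.38073147e-02,  4.36451565e-02,  1.62130386e-04]), 'position': array([ 0.20043803, -0.61775844,  0.2214825 ]), 'tool_rot': array([-3.10119491e+00, -4.90756821e-01,  6.28807013e-04]), 'ft_force': array([-0.35918337,  0.26549751,  0.69673018]), 'torque': array([-0.00299584, -0.01156045, -0.00324491]), 'grip_force': 0.0, 'grip_width': 1.0038037299421507} 0.0187
scene {'pixels': 0, 'fx': 491.8906, 'fy': 491.8906, 'cx': 277.5401, 'cy': 209.1126, 'xyz': [1.5938, 0.4392, 1.0827], 'rotation': [0.5411, 0.7742, 1.8179]}
top {'pixels': 0, 'fx': 413.4398, 'fy': 413.4398, 'cx': 279.1892, 'cy': 209.0051, 'xyz': [0.3865, 0.0573, 1.1542], 'rotation': [0.1632, -0.1748, -1.6354]}
{'fx': 361.4567, 'fy': 361.4567, 'cx': 277.1518, 'cy': 206.9334, 'tool_from_camera': [[-0.0008, 0.9583, 0.2858, 0.0777], [1.0, 0.0006, 0.0008, 0.0015], [0.0006, 0.2858, -0.9583, -0.1625], [0.0, 0.0, 0.0, 1.0]]}
```

View pics/top0.png

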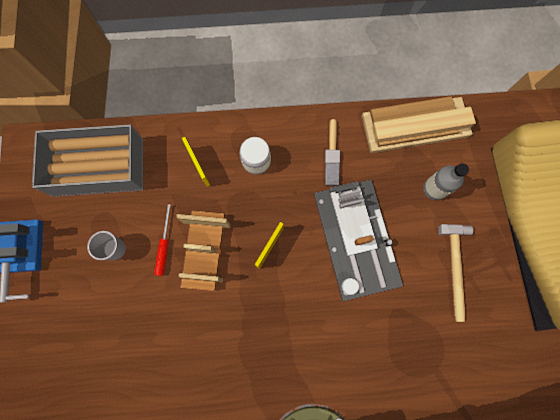

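View pics/scene0.png

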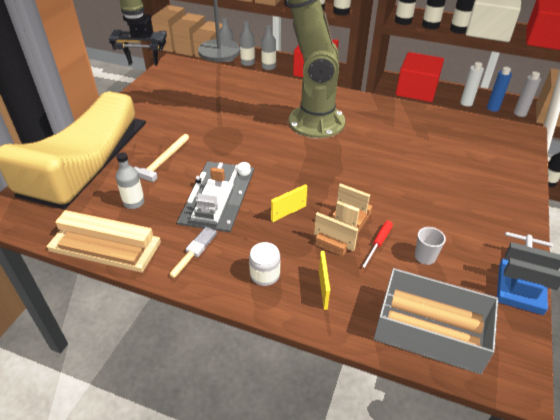

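Candidates for strip_long in top0: the plain strips at (203,220), (198,247) and (200,278), and the yellow decoys at (195,160) and (270,245). The one at (203,220) looks longest. I'll check that in a close crop. The jig is at (358,240), with its brown handle at (365,240).

```bash
cat > h.py <<'E'
from bench import ctrl
import cv2,numpy as np
from scipy.spatial.transform import Rotation as R
def look(n,save=None):
    s=ctrl.get_state(); i=ctrl.get_image(n)
    if n=="wrist":
        T=np.array(i["tool_from_camera"]);A=R.from_rotvec(s["tool_rot"]).as_matrix()
        i["R"]=A@T[:3,:3]; i["o"]=A@T[:3,3]+s["position"]
    else: i["R"]=R.from_rotvec(i["rotation"]).as_matrix(); i["o"]=np.array(i["xyz"])
    if save: cv2.imwrite(f"pics/{save}.png",i["pixels"][:,:,::-1])
    return i
def ray(i,u,v,z):
    d=i["R"]@np.array([(u-i["cx"])/i["fx"],-(v-i["cy"])/i["fy"],-1])
    return i["o"]+d*(z-i["o"][2])/d[2]
def proj(i,p):
    c=i["R"].T@(np.array(p)-i["o"]); return np.array([i["cx"]+i["fx"]*c[0]/-c[2],i["cy"]-i["fy"]*c[1]/-c[2]])
def tomove(target,yaw=None):
    """units for jog: shift in tool axes from the current (commanded~measured) pose"""
    s=ctrl.get_state();A=R.from_rotvec(s["tool_rot"])
    return A.inv().apply(np.array(target)-s["position"])/0.3
E
python3 - <<'E'
from h import *
i=look("top"); p=i["pixels"][:,:,::-1]
a=cv2.resize(p[200:300,165:245],None,fx=5,fy=5,interpolation=cv2.INTER_CUBIC)
b=cv2.resize(p[175:305,310:410],None,fx=4,fy=4,interpolation=cv2.INTER_CUBIC)
h=max(a.shape[0],b.shape[0]);c=np.zeros((h,a.shape[1]+b.shape[1],3),np.uint8)
c[:a.shape[0],:a.shape[1]]=a;c[:b.shape[0],a.shape[1]:]=b;cv2.imwrite("pics/crop.png",c);print(c.shape)
for u,v in((177,216),(228,224),(365,240),(347,200)):print(ray(i,u,v,.09))
E
```

```text
(520, 800, 3)
[0.61671379 0.3100175  0.09      ]
[0.58585279 0.17748343 0.09      ]
[ 0.51842259 -0.17473829  0.09      ]
[ 0.62777916 -0.13951104  0.09      ]
```

View pics/crop.png

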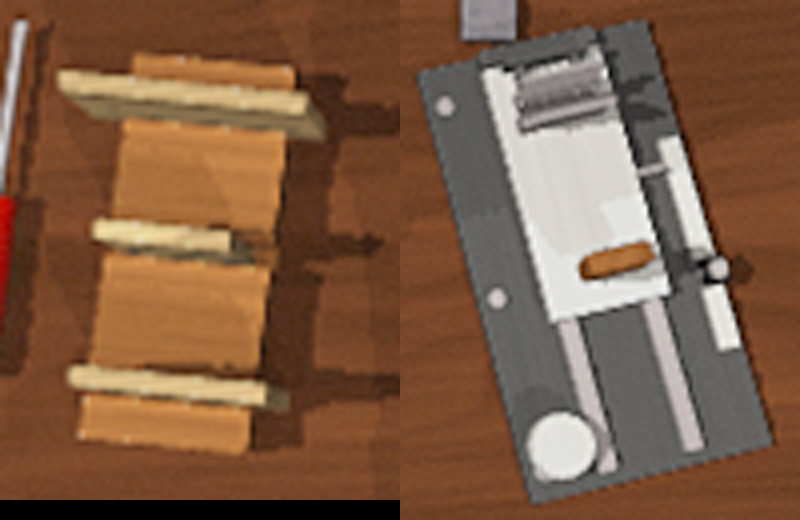

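The crop shows the strip at (203,218) is clearly the longest, at about 250 px in the crop against 140 and 200 for the others. The handle is at crop (617,261) and the clip at (563,90). Next I'll compute poses.

```bash
python3 - <<'E'
from h import *
i=look("top")
A=lambda x,y,z:ray(i,165+x/5,200+y/5,z)
B=lambda x,y,z:ray(i,310+(x-400)/4,175+y/4,z)
for n,a,b in(("strip",A(60,82,.097),A(308,102,.097)),("mid",A(70,375,.097),A(266,395,.097)),("handle",B(584,268,.1),B(652,252,.1)),("slideL",B(485,70,.03),B(552,320,.03)),("slideR",B(608,50,.03),B(668,295,.03)),("bed",B(418,73,.012),B(530,500,.012)),("mallet/bottle",ray(i,452,178,.1),ray(i,333,165,.05))):
  d=a-b;print(n,a.round(3),b.round(3),((a+b)/2).round(3),np.linalg.norm(d).round(3),np.degrees(np.arctan2(d[1],d[0])).round(1))
s=ctrl.get_state();print(tomove([.585,.24,.26])*.3,R.from_rotvec(s["tool_rot"]).as_matrix().round(3))
E
```

```text
strip [0.614 0.308 0.097] [0.594 0.18  0.097] [0.604 0.244 0.097] 0.13 81.2
mid [0.463 0.306 0.097] [0.445 0.208 0.097] [0.454 0.257 0.097] 0.1 80.2
handle [ 0.514 -0.149  0.1  ] [ 0.521 -0.194  0.1  ] [ 0.517 -0.171  0.1  ] 0.045 99.1
slideL [ 0.666 -0.109  0.03 ] [ 0.488 -0.137  0.03 ] [ 0.577 -0.123  0.03 ] 0.18 9.0
slideR [ 0.674 -0.197  0.03 ] [ 0.5   -0.218  0.03 ] [ 0.587 -0.207  0.03 ] 0.176 6.9
bed [ 0.672 -0.064  0.012] [ 0.37  -0.112  0.012] [ 0.521 -0.088  0.012] 0.305 9.2
mallet/bottle [ 0.665 -0.422  0.1  ] [ 0.74  -0.119  0.05 ] [ 0.703 -0.27   0.075] 0.316 -103.8
[ 0.63055152 -0.69744976 -0.03735779] [[ 0.951  0.309 -0.   ]
 [ 0.309 -0.951  0.001]
 [-0.    -0.001 -1.   ]]
```

Request:
jog_arm --moves '[0.12,-0.12,-0.02,0,0,-0.12,0,0.25,-0.25,-0.04,0,0,-0.25,0,0.38,-0.38,-0.06,0,0,-0.38,0,0.5,-0.5,-0.08,0,0,-0.5,0,0.62,-0.62,-0.1,0,0,-0.62,0,0.75,-0.75,-0.12,0,0,-0.75,0,0.9,-0.9,-0.12,0,0,-0.9,0,1,-1,-0.12,0,0,-1,0]' --newtons 20

```text
time: 1.25
position: [0.3945, -0.2375, 0.2589]
tool_rot: [2.435, 1.984, 0.0]
ft_force: [0.2, -1.1, -0.0]
grip_width: 0.501
grip_force: 0.0
```

```bash
cat > st.py <<'E'
from h import *
import sys
s=ctrl.get_state();M=R.from_rotvec(s["tool_rot"]).as_matrix()
print(round(s["time"],2),s["position"].round(4),"yaw_y",np.degrees(np.arctan2(M[1,1],M[0,1])).round(2),"z",M[:,2].round(3),"F",s["ft_force"].round(1),"w",round(s["grip_width"],3),round(s["grip_force"],1))
if len(sys.argv)>3: print("units",tomove([float(a) for a in sys.argv[1:4]]).round(3))
E
python3 st.py .604 .244 .19
```

```text
1.25 [ 0.3945 -0.2375  0.2589] yaw_y -11.65 z [ 0.001 -0.001 -1.   ] F [ 0.2 -1.1 -0. ] w 0.501 0.0
units [1.713 0.359 0.229]
```

Request:
jog_arm --moves '[0.12,0.03,0,0,0,0,0,0.25,0.05,0,0,0,0,0,0.38,0.08,0,0,0,0,0,0.5,0.1,0,0,0,0,0,0.62,0.13,0,0,0,0,0,0.75,0.16,0,0,0,0,0,0.9,0.19,0,0,0,0,0,1,0.21,0,0,0,0,0]'

```text
time: 2.25
position: [0.5178, 0.0423, 0.2587]
tool_rot: [2.44, 1.979, 0.001]
ft_force: [0.1, 0.4, -1.1]
grip_width: 0.497
grip_force: 0.0
```

Request:
jog_arm --moves '[0.1,0.02,0,0,0,0,0,0.2,0.04,0,0,0,-0.02,0,0.3,0.06,0,0,0,-0.04,0,0.4,0.08,0,0,0,-0.05,0,0.5,0.1,0,0,0,-0.05,0,0.6,0.13,0.1,0,0,-0.05,0,0.71,0.15,0.2,0,0,-0.05,0,0.71,0.15,0.23,0,0,-0.05,0]'

```text
time: 3.25
position: [0.6042, 0.2415, 0.1867]
tool_rot: [-2.382, -2.042, 0.004]
ft_force: [0.8, 1.1, -0.5]
grip_width: 0.501
grip_force: 0.0
```

```bash
python3 - <<'E'
from h import *
i=look("wrist","w1")
for p in([.614,.308,.097],[.594,.18,.097],[.604,.244,.097]):print(proj(i,p).round(0))
E
python3 st.py .604 .244 .12
```

```text
[277. 114.]
[277. 286.]
[277. 206.]
3.3 [0.6043 0.2395 0.1866] yaw_y -8.89 z [-0.004 -0.001 -1.   ] F [-0.2 -0.4 -1.3] w 0.5 0.0
units [ 0.015 -0.003  0.222]
```

View pics/w1.png

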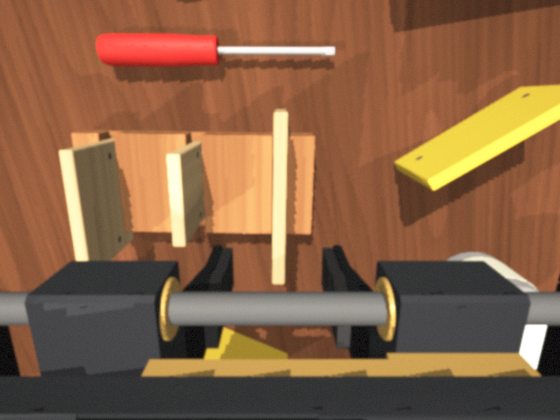

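The strip's top face runs from (280,110) to (280,283), within about 3 px of the prediction and between the fingers. I'll descend and grip.

Request:
jog_arm --moves '[0.02,0.005,0.08,0,0,0,0,0.02,0.005,0.18,0,0,0,0,0.02,0.005,0.28,0,0,0,0,0.02,0.005,0.36,0,0,0,0,0.02,0.005,0.38,0,0,0,0,0.02,0.005,0.38,0,0,0,-1,0.02,0.005,0.38,0,0,0,-1,0.02,0.005,0.38,0,0,0,-1]' --newtons 30

```text
time: 4.3
position: [0.6089, 0.2449, 0.0767]
tool_rot: [2.389, 2.039, 0.003]
ft_force: [0.1, 1.5, 0.5]
grip_width: 0.246
grip_force: 0.0
```

Request:
jog_arm --moves '[0,0,0,0,0,0,-1,0,0,0,0,0,0,-1,0,0,-0.02,0,0,0,-1,0,0,-0.06,0,0,0,-1,0,0,-0.12,0,0,0,-1,0,0,-0.22,0,0,0,-1,0,0,-0.34,0,0,0,-1,0,0,-0.46,0,0,0,-1]'

```text
time: 5.3
position: [0.6086, 0.2448, 0.2162]
tool_rot: [2.388, 2.039, 0.003]
ft_force: [0.3, 0.1, -0.0]
grip_width: 0.113
grip_force: 29.9
```

```bash
python3 st.py .6355 -.152 .21
```

```text
5.3 [0.6086 0.2448 0.2162] yaw_y -9.02 z [ 0.002  0.    -1.   ] F [ 0.3  0.1 -0. ] w 0.113 29.9
units [-1.292  0.296  0.02 ]
```

Strip held (width 9.8 mm, 30 N). I'll refine the handle position and jig yaw by colour in the top view while carrying.

Request:
jog_arm --moves '[-0.05,0.01,0,0,0,0,-1,-0.15,0.04,0,0,0,-0.04,-1,-0.25,0.06,0,0,0,-0.08,-1,-0.38,0.09,0,0,0,-0.12,-1,-0.5,0.12,0,0,0,-0.16,-1,-0.6,0.14,0,0,0,-0.2,-1,-0.68,0.16,0,0,0,-0.25,-1,-0.7,0.16,0,0,0,-0.3,-1]'

```text
time: 6.3
position: [0.6227, 0.0254, 0.2129]
tool_rot: [2.044, 2.385, -0.003]
ft_force: [-0.5, 0.3, -1.6]
grip_width: 0.115
grip_force: 29.9
```

```bash
python3 - <<'E'
from h import *
i=look("top","t2"); p=i["pixels"]
hsv=cv2.cvtColor(p,cv2.COLOR_RGB2HSV)
r=np.zeros(p.shape[:2],np.uint8);cv2.fillPoly(r,[np.array([[326,195],[370,185],[398,280],[350,295]])],255)
def big(m):
    c=max(cv2.findContours(m,0,2)[0],key=cv2.contourArea);return c
m=cv2.inRange(hsv,(5,120,60),(20,255,255))&r
c=big(m);q=cv2.minAreaRect(c);print("handle",cv2.contourArea(c),q,ray(i,*q[0],.098))
bx=cv2.boxPoints(q);print([ray(i,*b,.1).round(4).tolist() for b in bx])
# plate edges
m=cv2.inRange(hsv,(0,0,170),(179,60,255))&r
c=big(m);q=cv2.minAreaRect(c);bx=cv2.boxPoints(q);print("plate",q,[ray(i,*b,.03).round(3).tolist() for b in bx])
E
python3 st.py .6355 -.152 .21
```

```text
6.35 [0.6225 0.0256 0.2129] yaw_y 8.92 z [-0.001 -0.002 -1.   ] F [ 0.3 -0.3 -0.3] w 0.115 29.9
units [-0.592 -0.049  0.011]Traceback (most recent call last):
  File "<stdin>", line 8, in <module>
  File "<stdin>", line 6, in big
ValueError: max() iterable argument is empty
```

```bash
python3 - <<'E'
from h import *
p=cv2.imread("pics/t2.png");a=cv2.resize(p[175:305,300:420],None,fx=4.6,fy=4.6,interpolation=cv2.INTER_CUBIC);cv2.imwrite("pics/c2.png",a)
E
```

```text
(no output)
```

View pics/c2.png

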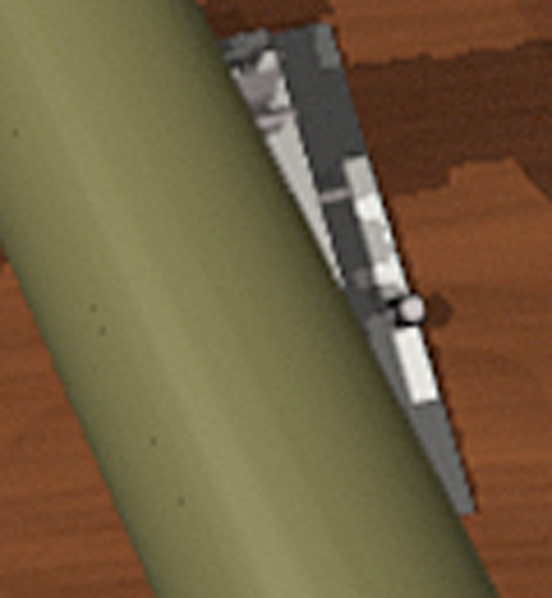

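The arm hides the handle here, but the pointer tongue at crop (335,193) and the mark at (410,308) are visible. I'll use the first top image for the fit instead, as the camera is fixed.

```bash
python3 - <<'E'
from h import *
i=look("top"); p=cv2.imread("pics/top0.png")
hsv=cv2.cvtColor(p,cv2.COLOR_BGR2HSV)
r=np.zeros(p.shape[:2],np.uint8);cv2.fillPoly(r,[np.array([[326,195],[370,185],[385,240],[375,262],[350,265]])],255)
big=lambda m:max(cv2.findContours(m,0,2)[0],key=cv2.contourArea)
c=big(cv2.inRange(hsv,(5,120,60),(20,255,255))&r);q=cv2.minAreaRect(c);print("handle",q,ray(i,*q[0],.1),[ray(i,*b,.1).round(4).tolist() for b in cv2.boxPoints(q)])
c=big(cv2.inRange(hsv,(0,0,170),(179,60,255))&r);q=cv2.minAreaRect(c);print("plate",q,[ray(i,*b,.03).round(3).tolist() for b in cv2.boxPoints(q)])
f=lambda x,y,z:ray(i,300+x/4.6,175+y/4.6,z).round(4)
print("fin",f(322,196,.03),f(345,192,.03),"mark screw",f(411,308,.039))
# clip lips: jaw/fixed tops in first crop
B=lambda x,y,z:ray(i,310+(x-400)/4,175+y/4,z).round(4)
print("clip corners",B(518,65,.082),B(600,50,.082),B(525,130,.082),B(615,115,.082))
E
```

```text
handle ((363.4422912597656, 239.7884521484375), (5.7885823249816895, 17.979686737060547), 74.74488067626953) [ 0.51801185 -0.16863218  0.1       ] [[0.5208, -0.1446, 0.1], [0.5299, -0.1905, 0.1], [0.5152, -0.1927, 0.1], [0.5062, -0.1469, 0.1]]
plate ((355.5221252441406, 227.08010864257812), (77.68450927734375, 30.88100242614746), 74.57783508300781) [[0.663, -0.106, 0.03], [0.68, -0.192, 0.03], [0.467, -0.224, 0.03], [0.451, -0.141, 0.03]]
fin [ 0.587  -0.2088  0.03  ] [ 0.5884 -0.2229  0.03  ] mark screw [ 0.5147 -0.2511  0.039 ]
clip corners [ 0.655  -0.1235  0.082 ] [ 0.6614 -0.1794  0.082 ] [ 0.6103 -0.1236  0.082 ] [ 0.6162 -0.1844  0.082 ]
```

Request:
jog_arm --moves '[-0.07,0,0,0,0,0,-1,-0.17,-0.01,0,0,0,0,-1,-0.3,-0.03,0,0,0,0,-1,-0.43,-0.04,0.02,0,0,0,-1,-0.53,-0.05,0.06,0,0,0,-1,-0.58,-0.05,0.1,0,0,0,-1,-0.59,-0.05,0.13,0,0,0,-1,-0.59,-0.05,0.13,0,0,0,-1]'

```text
time: 7.4
position: [0.6351, -0.1459, 0.1736]
tool_rot: [-2.037, -2.389, 0.0]
ft_force: [-0.7, -0.3, -1.9]
grip_width: 0.111
grip_force: 29.9
```

```bash
python3 st.py .635 -.152 .093; python3 - <<'E'
from h import *
i=look("wrist","w3")
s=ctrl.get_state();P=s["position"];A=R.from_rotvec(s["tool_rot"])
for n,d in(("bot+y",[.065,0,.063]),("bot c",[0,0,.063]),("top+",[.065,0,-.022])):print(n,proj(i,P+A.apply(d)).round(0))
u=np.array([.988,.153,0]);v=np.array([-.153,.988,0]);c=np.array([.636,-.152,.082])
for dx in(-.014,.01):
  print(dx,proj(i,c+dx*u+.03*v).round(0),proj(i,c+dx*u-.03*v).round(0))
h=c-.12*u+[0,0,.018];print("handle",proj(i,h+.022*v),proj(i,h-.022*v))
E
```

```text
7.4 [ 0.6351 -0.1459  0.1736] yaw_y 9.08 z [-0.002  0.001 -1.   ] F [-0.7 -0.3 -1.9] w 0.111 29.9
units [-0.021 -0.003  0.269]
bot+y [279. 119.]
bot c [279. 221.]
top+ [280. 131.]
-0.014 [259. 177.] [260. 254.]
0.01 [292. 177.] [291. 254.]
handle [100.43719253 193.39492774] [108.76970446 253.55568384]
```

View pics/w3.png

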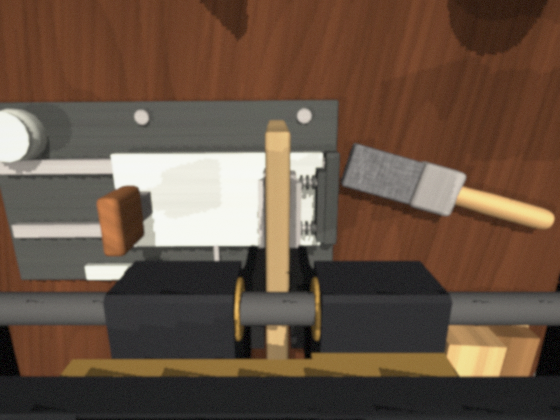

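The strip is over the clip: its lower edge is at col about 279, and the lips at about 259 and 295 match the prediction. I'll press down at a higher grip.

Request:
jog_arm --moves '[-0.02,-0.005,0.04,0,0,0,-1,-0.02,-0.005,0.09,0,0,0,-1,-0.02,-0.005,0.12,0,0,0,-1,-0.02,-0.005,0.15,0,0,0,-1,-0.02,-0.005,0.18,0,0,0,-1,-0.02,-0.005,0.21,0,0,0,-1,-0.02,-0.005,0.23,0,0,0,-1,-0.02,-0.005,0.24,0,0,0,-1]' --newtons 50

```text
time: 8.45
position: [0.6388, -0.1529, 0.1054]
tool_rot: [2.035, 2.385, 0.008]
ft_force: [4.8, 0.3, 8.9]
grip_width: 0.11
grip_force: 50.0
```

```bash
python3 st.py .635 -.152 .093
```

```text
8.45 [ 0.6388 -0.1529  0.1054] yaw_y 9.05 z [ 0.009 -0.001 -1.   ] F [4.8 0.3 8.9] w 0.11 50.0
units [ 0.005 -0.012  0.041]
```

Request:
jog_arm --moves '[0,0.008,0.02,0,0,0,-1,0,0.008,0.03,0,0,0,-1,0,0.008,0.04,0,0,0,-1,0,0.008,0.05,0,0,0,-1,0,0.008,0.055,0,0,0,-1,0,0.008,0.055,0,0,0,-1,0,0.008,0.055,0,0,0,-1,0,0.008,0.055,0,0,0,-1]'

```text
time: 9.45
position: [0.6405, -0.153, 0.0938]
tool_rot: [2.035, 2.384, 0.003]
ft_force: [-6.8, 1.6, 31.4]
grip_width: 0.114
grip_force: 50.1
```

```bash
python3 st.py
```

```text
9.45 [ 0.6405 -0.153   0.0938] yaw_y 9.02 z [ 0.007 -0.003 -1.   ] F [-6.8  1.6 31.4] w 0.114 50.1
```

Down force 31 N at z 0.094, which is bottomed out at the expected height. I'll release and back off upward.

Request:
jog_arm --moves '[0,0,-0.01,0,0,0,-1,0,0,-0.01,0,0,0,-0.4,0,0,-0.01,0,0,0,-0.3,0,0,-0.01,0,0,0,-0.3,0,0,-0.05,0,0,0,-0.3,0,0,-0.12,0,0,0,-0.3,0,0,-0.2,0,0,0,-0.3,0,0,-0.3,0,0,0,-0.3]'

```text
time: 10.45
position: [0.6375, -0.1532, 0.1782]
tool_rot: [2.04, 2.388, 0.001]
ft_force: [0.4, 0.7, -0.6]
grip_width: 0.355
grip_force: 0.0
```

Request:
jog_arm --moves '[0,-0.06,0,0,0,0,-0.3,0,-0.14,0,0,0,0,-0.3,0,-0.24,0,0,0,0,-0.3,0,-0.32,0,0,0,0,-0.3,0,-0.38,0,0,0,0,-0.3,0,-0.41,0,0,0,0,-0.3,0,-0.41,0,0,0,0,-0.3,0,-0.41,0,0,0,0,-0.3]'

```text
time: 11.45
position: [0.5167, -0.1722, 0.1765]
tool_rot: [2.04, 2.388, 0.001]
ft_force: [-0.7, 0.4, 0.2]
grip_width: 0.351
grip_force: 0.0
```

```bash
python3 st.py .521 -.17 .066; python3 - <<'E'
from h import *
i=look("wrist","w4")
u=np.array([.988,.153,0]);v=np.array([-.153,.988,0]);c=np.array([.640,-.152,.115])
print("strip top",proj(i,c+.065*v).round(0),proj(i,c-.065*v).round(0))
h=c-.12*u;h[2]=.1
print("handle",[proj(i,h+a*.008*u+b*.022*v).round(0).tolist() for a in(-1,1) for b in(-1,1)])
E
```

```text
11.45 [ 0.5167 -0.1722  0.1765] yaw_y 9.01 z [ 0.001 -0.    -1.   ] F [-0.7  0.4  0.2] w 0.351 0.0
units [0.005 0.015 0.368]
strip top [486. 119.] [455. 308.]
handle [[274.0, 243.0], [274.0, 182.0], [296.0, 243.0], [297.0, 183.0]]
```

View pics/w4.png

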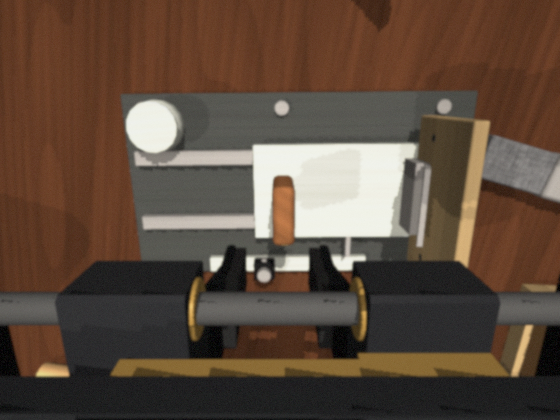

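The strip stands in the clip: its top end is at (483,120) against a predicted (486,119). The handle at (284,212) lies between the fingers. The pointer tongue is at (348,245) and the mark screw at (264,275).

Request:
jog_arm --moves '[0.005,0.015,0.08,0,0,0,-0.3,0.005,0.015,0.18,0,0,0,-0.3,0.005,0.015,0.28,0,0,0,-0.3,0.005,0.015,0.35,0,0,0,-0.3,0.005,0.015,0.37,0,0,0,-0.3,0.005,0.015,0.37,0,0,0,-1,0.005,0.015,0.37,0,0,0,-1,0.005,0.015,0.37,0,0,0,-1]' --newtons 40

```text
time: 12.5
position: [0.521, -0.1706, 0.0661]
tool_rot: [2.039, 2.387, 0.0]
ft_force: [-0.1, 0.3, 2.3]
grip_width: 0.182
grip_force: 40.0
```

```bash
python3 st.py; python3 - <<'E'
from h import *
s=ctrl.get_state()
i=look("wrist","w5"); u=np.array([.988,.156,0])
# pixels from w4 (tool pose then)
M=R.from_rotvec([2.04,2.388,.001]).as_matrix();T=np.array(i["tool_from_camera"])
j=dict(i);j["R"]=M@T[:3,:3];j["o"]=M@T[:3,3]+[.5167,-.1722,.1765]
f=ray(j,348,245,.03);m=ray(j,264,275,.039);print(f,m,(f-m)@u)
# same from the top view
t=look("top","t5");g=lambda x,y,z:ray(t,300+x/4.6,175+y/4.6,z)
print((g(335,194,.03)-g(411,308,.039))@u)
p=cv2.resize(cv2.imread("pics/w4.png")[200:300,220:400],None,fx=4.4,fy=4.4,interpolation=cv2.INTER_CUBIC);cv2.imwrite("pics/c4.png",p)
E
```

```text
12.5 [ 0.521  -0.1706  0.0661] yaw_y 9.01 z [ 0.002 -0.001 -1.   ] F [-0.1  0.3  2.3] w 0.182 40.0
[ 0.58856216 -0.21301244  0.03      ] [ 0.51625072 -0.25058486  0.039     ] 0.07730499904950047
0.0773809077762543
```

View pics/c4.png

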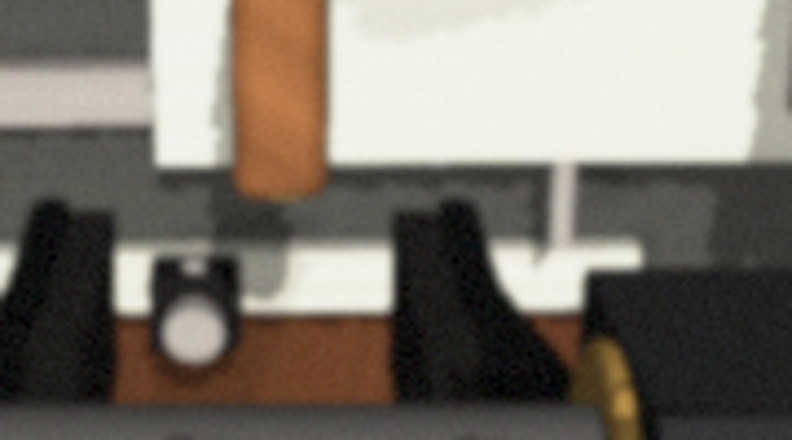

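The mark tongue is at crop (194,266), which is w4 (264,260.5). The pointer's end is at crop (562,245), which is w4 (347.7,255.7).

```bash
python3 - <<'E'
from h import *
i=look("wrist"); u=np.array([.988,.156,0])
M=R.from_rotvec([2.04,2.388,.001]).as_matrix();T=np.array(i["tool_from_camera"])
j=dict(i);j["R"]=M@T[:3,:3];j["o"]=M@T[:3,3]+[.5167,-.1722,.1765]
f=ray(j,347.7,255.7,.03)
for z in(.028,.033):
  m=ray(j,264.1,260.5,z);print(f,m,(f-m)@u)
E
```

```text
[ 0.59054054 -0.22353601  0.03      ] [ 0.51460414 -0.2413438   0.028     ] 0.07780318469610674
[ 0.59054054 -0.22353601  0.03      ] [ 0.51443598 -0.23901268  0.033     ] 0.07760567179146753
```

Request:
jog_arm --moves '[0,-0.02,0,0,0,0,-1,0,-0.05,0,0,0,0,-1,0,-0.09,0,0,0,0,-1,0,-0.13,0,0,0,0,-1,0,-0.16,0,0,0,0,-1,0,-0.19,0,0,0,0,-1,0,-0.2,0,0,0,0,-1,0,-0.2,0,0,0,0,-1]'

```text
time: 13.65
position: [0.4637, -0.1801, 0.0661]
tool_rot: [2.036, 2.384, 0.005]
ft_force: [7.8, -0.4, -2.6]
grip_width: 0.183
grip_force: 40.1
```

```bash
python3 st.py
```

```text
13.65 [ 0.4637 -0.1801  0.0661] yaw_y 9.0 z [ 0.007 -0.002 -1.   ] F [ 7.8 -0.4 -2.6] w 0.183 40.1
```

Request:
jog_arm --moves '[0,-0.015,0,0,0,0,-1,0,-0.03,0,0,0,0,-1,0,-0.045,0,0,0,0,-1,0,-0.06,0,0,0,0,-1,0,-0.065,0,0,0,0,-1,0,-0.067,0,0,0,0,-1,0,-0.067,0,0,0,0,-1,0,-0.067,0,0,0,0,-1]'

```text
time: 14.65
position: [0.4447, -0.1833, 0.0661]
tool_rot: [2.035, 2.383, 0.006]
ft_force: [10.2, -1.8, -3.5]
grip_width: 0.184
grip_force: 40.1
```

```bash
python3 st.py; python3 - <<'E'
from h import *
i=look("wrist");t=look("top");s=look("scene","s6")
u=np.array([.988,.156,0]);m=np.array([.5145,-.240,.03])
a=[cv2.resize(k["pixels"][:,:,::-1][int(c[1])-w*3//4:int(c[1])+w*3//4,int(c[0])-w:int(c[0])+w],(400,300),interpolation=cv2.INTER_CUBIC) for k,w in((i,90),(t,45),(s,45)) for c in[np.clip(proj(k,m),[w,w],[560-w,420-w])]]
for k in(i,t,s):print(proj(k,m))
cv2.imwrite("pics/c6.png",np.vstack([np.hstack(a[:2]),np.hstack([a[2],a[2]*0])]))
E
```

```text
14.65 [ 0.4447 -0.1833  0.0661] yaw_y 9.01 z [ 0.008 -0.002 -1.   ] F [10.2 -1.8 -3.5] w 0.184 40.1
[371.34277697 333.11587088]
[384.45989593 242.76386102]
[200.72721878 178.47419712]
```

View pics/c6.png

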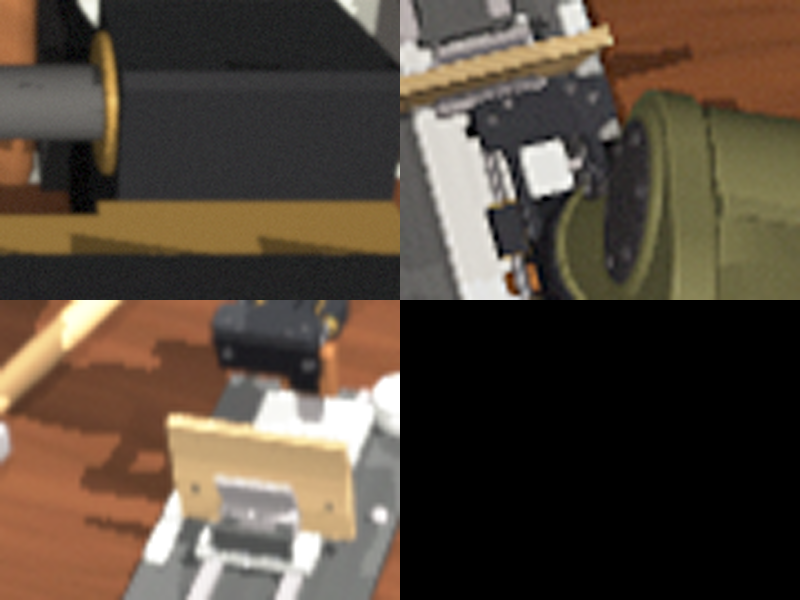

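The tongues are hidden by the gripper. The arm's travel is 77.4 mm against the 77.7 mm measured. As a cross-check, I'll use the strip's visible end in the top view at crop (610,35).

```bash
python3 - <<'E'
from h import *
t=look("top")
print(ray(t,386.3,216.0,.115), "expected ~",[.573,-.228])
E
python3 st.py
```

```text
[ 0.57298322 -0.23084966  0.115     ] expected ~ [0.573, -0.228]
14.85 [ 0.4447 -0.1833  0.0661] yaw_y 9.02 z [ 0.008 -0.002 -1.   ] F [10.3 -2.2 -3.8] w 0.181 40.1
```

The check agrees, and the slide is steady under the hold. Handing in.

```bash
python3 -c "
from bench import ctrl
print(ctrl.close_job())"
```

```text
the job is handed in; nothing more can be done
None
```

I handed the job in at about 15 s with the longest strip pressed home in the clip and released, and the slide still held by its handle at 77.4 mm against the mark's measured 77.7 mm; the gripper hid both tongues at the end, so that alignment rests on measured travel, and no verdict was shown.

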